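Find the solid baluster blank by weight and hold it over the turntable

TASK

Two marble baluster blanks that look the same stand in the wooden tray, but one is hollow and so lighter: lift each in turn to feel which is the heavier. Stand the lighter one upright on the free part of the wooden board, let go of it only once it stands there, and finish still holding the heavier one in the gripper, upright and still, over the middle of the turntable with its underside about 10 cm above the turntable's top. Do not drop either blank, and leave everything else where it is.

Things in the scene. Friction and masses are not known exactly. Their poses are not given: they have to be found in the camera images.
- blank_a_mid (a point): one of two turned marble baluster blanks, standing upright in one compartment of the tray, 100 mm tall: round foot 60 mm across and 14 mm high, then a plain shaft 48 mm across from 22 to 78 mm above its underside, tapering to a 24 mm top. This point is on its axis, 50 mm above its underside; z points up its axis.
- blank_b_mid (a point): the second marble baluster blank, same shape, size and look as the first; this point is on its axis, 50 mm above its underside. It stands in the other compartment. Which of the two is the heavier, and which stands where, changes from start to start; each weighs between 0.22 and 0.57 kg, the heavier at least 0.15 kg more than the other.
- blank_a: the same blank as blank_a_mid; origin at the centre of its underside
- blank_b: the same blank as blank_b_mid; origin at the centre of its underside
- tray: low open wooden tray fixed to the table, 150 mm (x) by 250 mm (y), walls 6 mm thick and 34 mm high, one divider across the middle making two compartments side by side along y, one blank standing in each; origin at the centre of its underside
- board_top (a point): middle of the top face of a wooden board fixed to the table, 240 mm (local x) by 150 mm (local y), 22 mm thick, top face level; this point's axes are the board's. A sharpening stone lies on its +x end, the rest (from -120 to +60 mm in local x) is free
- board: the same board; origin at the centre of its underside
- turntable: steel bench turntable fixed to the table, round, 180 mm across and 58 mm high; it does not turn; origin at the centre of its underside
- turntable_top (a point): middle of the turntable's flat top face, 58 mm above the table; z up
- whetstone: grey sharpening stone, block 35 x 100 x 20 mm, lying on the far (local +x) end of the board, its centre 90 mm from the board's middle, length across the board
- chisel: dark steel chisel, 170 mm long, 15 mm thick, lying on the table about 125 mm before (towards -x from) the turntable's axis
- offcut: marble offcut, about 55 x 80 x 49 mm, on the table about 145 mm beyond (+x from) the turntable's axis
- square: carpenter's square, wooden stock 160 x 22 x 12 mm with a thin steel blade 110 mm, flat on the table about 150 mm beyond the tray's middle
- brush: dust brush lying near the robot, to its left

How it is judged:
By the outcome, as a careful person would: the job done as asked, in the order asked, and still so for the second after the job is handed in, while the arm keeps its last pose, push and grip.
It also fails if it takes over 72 s, if anything falls off the work surface, if the arm or the gripper's body presses on something with over 40 N, if the wrist force passes 120 N, or if a joint passes its speed limit or range.

ROBOT

A 6-joint arm with a two-finger parallel gripper is mounted at the origin on the work surface. World frame = base frame: x ahead of the robot, y to its left, z up, the work surface at z = 0. Lengths are in m, angles in rad, forces in N, time in s.
With the tool pointing down it reaches from about 0.375 to 0.9 m from the base axis. Payload 3.1 kg.
Tool frame: the origin (TCP) lies on the centre line of the jaws, within the pads' length; the fingertips stand 8 mm ahead of it and the grasp point (between the pads) lies 11 mm behind it; z points along the fingers, y is the line along which they close (so a half turn about z gives the same grasp; the last joint's range is limited). The gripper opens to 85 mm and grips with 20 to 120 N. Pads are 22 mm wide; open, the fingers measure 114 mm over their backs; the gripper's body (76 mm by 85 mm) begins 54 mm behind the grasp point. The pads swing forward as they close: fully open they stand 13 mm farther back than shut.
Start: joints at [1.018, 0.527, 1.433, -0, 1.181, -0.178], TCP at [0.228, 0.582, 0.239] pointing down, gripper open.
Joint ranges: [-3.08, 3.08], [-0.75, 2.2], [0.22, 2.44], [-1.43, 4.57], [0, 2.65], [-2.85, 2.85]. Speed limits (rad/s): [2.79, 2.79, 3.14, 3.14, 3.14, 3.14].

INTERFACE

Orientations are given as a unit quaternion [x, y, z, w].
In Python, from station import * gives the robot as it stands.
- The arm moves only by the tool play_rows, never from a script. Its argument "rows" is a list of rows, each a list of 3 entries, a list of its own where there are three numbers: the turn, a rotation vector about the tool's x, y, z in degrees, then the shift along the tool's x, y, z in mm, then the closure, from 0 (fully open) to 1 (shut). In form: [[[ax, ay, az], [dx, dy, dz], jaw], ...]. A call has 1 to 12 rows; each row shifts and turns the commanded pose from where the row before left it, along the tool's axes as they then stand; what a row does not reach is not made up. A row lasts 1/12 s, in which the tool goes at most 41.7 mm and 7.16 degrees, less where a joint would pass 70% of its speed; a pose out of reach is approached as far as the arm can. A call with a gripper value outside its range is refused whole. The fingers move at their own pace and stop on an object; "grip_force" is the grip in N (left out, the last holds). Time passes only in rows, so rows that do not move let the fingers close. It gives the time, the measured TCP pose, the force, the opening and the grip force at its end, in the units of the state.
- sense(): the state, without advancing time (a new reading comes with each control period).
- snapshot(name): name is "scene" or "top" or "wrist"; returns (picture, depth): 400x640x3 uint8, red, green, blue; 400x640 float32, m along the optical axis (not along the pixel's ray), 0 where there is no reading.
- get_calibration(name): a dict with "vfov" (degrees; the focal length in pixels is half the picture's height over the tangent of half this angle, whatever the lens; pixels are square), "cx", "cy" (the principal point, pixels), "xyz" and "attitude" of the camera in the world. Camera axes: x right, y down, z forward; pixel columns grow to the right and rows downward; lengths in m; the calibration is good to about 2 mm. The wrist camera is an equidistant fisheye: a pixel r from the principal point sees the ray r / f radians off the axis. A picture is of the moment at which its call begins: read the wrist's pose just before it. get_calibration takes no time and is no camera call; for the wrist camera it gives the pose at the moment of the call.
- sign_off(): hands the job in; it is judged then, once.
The state is a dict: "t": time; "q": joint angles; "qd": joint speeds; "tau": joint torques, N m; "tcp_pos": TCP position; "tool_rot": TCP orientation; "force": force on the tool from outside, world axes, zero at the start; "ft_torque": the same for the moment, N m; "finger_gap": opening from 0.0 (shut) to 1.0 (fully open); "gripper_force": force on a finger pad.
Only numpy, scipy, OpenCV 4.12 (cv2) and the standard library are available. Lean on these libraries where they do the work, as an engineer would, in place of code of your own. Each camera call takes 0.05 s, during which the arm holds its last target. There are 200 camera calls.

## Working session

There is one attempt and no reset: what is moved stays moved. The work goes in short steps, Python scripts to look and compute and a tool call to move; the robot and the scene stay as the last step left them, time stands still between calls to the robot, and variables do not carry over. Pictures are saved under pics/ and viewed, at most 10 in all, crops included, and the job is handed in when it is done.

Besides the shell and the picture viewer there is one more tool, called after ">>>" by a JSON object that holds its "name" and its "arguments". play_rows: Moves the arm, as the interface text tells. Its arguments: {"type":"object","properties":{"rows":{"type":"array","items":{"type":"array"}},"grip_force":{"type":"number"}},"required":["rows"]}

```bash
mkdir -p pics
cat > h.py <<'E'
from station import *
import numpy as np, cv2
from scipy.spatial.transform import Rotation as R
def rot(c):
    a=np.array(c["attitude"],float)
    return R.from_quat(a).as_matrix() if a.size==4 else a.reshape(3,3)
def cloud(name):
    c=get_calibration(name); p,d=snapshot(name)
    f=200/np.tan(np.radians(c["vfov"]/2))
    v,u=np.mgrid[:400,:640]
    P=np.stack([(u-c["cx"])/f*d,(v-c["cy"])/f*d,d],-1)@rot(c).T+np.array(c["xyz"])
    P[d==0]=np.nan
    return p,P
E
python3 - <<'E'
from h import *
for n in("top","scene"):
    print(get_calibration(n)); p,P=cloud(n); np.savez(n+".npz",p=p,P=P)
    cv2.imwrite(f"pics/{n}0.png",p[:,:,::-1])
print(sense())
E
```

```text
{'vfov': 45.60255256423893, 'cx': 320.1823231523236, 'cy': 202.56175612997367, 'xyz': array([0.33976361, 0.00130941, 1.26410415]), 'attitude': array([ 0.71145941, -0.70006885,  0.03489298, -0.05011574])}
{'vfov': 48.40306120848966, 'cx': 319.4237424456156, 'cy': 196.6289454123538, 'xyz': array([0.88350114, 0.38301027, 0.89357585]), 'attitude': array([ 0.38162214,  0.87904103, -0.25895683, -0.12080051])}
{'t': 0.1, 'q': array([ 1.01851041e+00,  5.28417300e-01,  1.43376241e+00, -3.50517877e-05,
        1.18140202e+00, -1.78493862e-01]), 'qd': array([-0.00029055, -0.00230689, -0.00418316,  0.00196242,  0.00112448,
       -0.00022849]), 'tau': array([ 5.09165079e-05, -4.43304098e+01, -1.78585732e+01, -2.34090812e-04,
        3.88549277e-03, -7.59579173e-07]), 'tcp_pos': array([0.22786248, 0.58131162, 0.2384081 ]), 'tool_rot': array([ 1.85803230e-01,  9.82586470e-01, -9.34672385e-04, -3.40223807e-04]), 'force': array([ 0.50991292,  1.16448864, -0.07096279]), 'ft_torque': array([0.01480159, 0.01011755, 0.02757762]), 'gripper_force': 0.0, 'finger_gap': 0.9973694273378318}
```

View pics/top0.png

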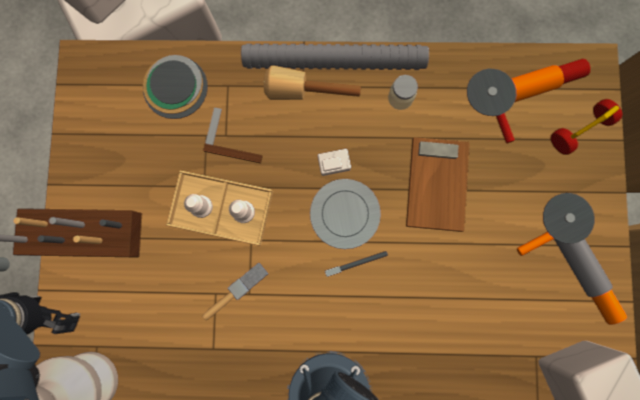

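View pics/scene0.png

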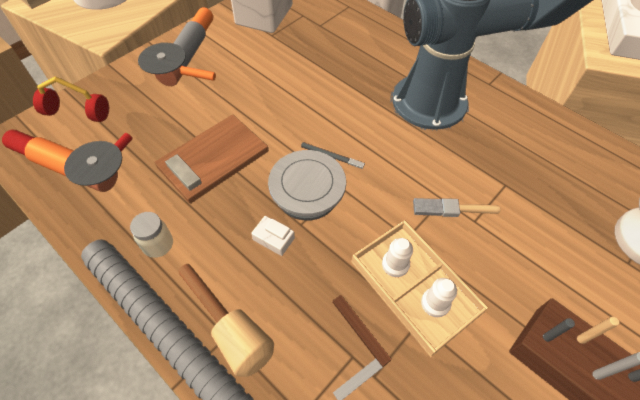

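The top view shows the tray around (220,208) with blanks at (197,205) and (241,211). The turntable is at (345,214), and the board is at (437,185) with the stone at its upper end (438,150). Next I measure these with depth.

Run:
```python
from h import *
from scipy.optimize import least_squares
T=np.load("top.npz");S=np.load("scene.npz");P=T["P"];C=T["p"]
print("table z",np.nanmedian(P[330:345,100:180,2]))
Pq=np.concatenate([P.reshape(-1,3),S["P"].reshape(-1,3)])
for (u,v) in((197,205),(241,211)):
    p0=P[v,u];print("px",p0)
    for n,D in(("top",P.reshape(-1,3)),("scene",S["P"].reshape(-1,3))):
        d=np.hypot(*(D[:,:2]-p0[:2]).T)
        q=D[(d<.05)&(D[:,2]>.045)]
        print(n,len(q),"zmax",q[:,2].max(),"topmean",q[q[:,2]>.094].mean(0))
        q=q[(q[:,2]>.045)&(q[:,2]<.075)]
        if len(q)>15:
            r=least_squares(lambda c:np.hypot(q[:,0]-c[0],q[:,1]-c[1])-.024,p0[:2],loss="soft_l1",f_scale=.002);print("  shaft",r.x,len(q))
z=P[:,:,2]
# turntable
m=np.zeros((400,640),bool);m[175:252,305:385]=1
q=P[m&(abs(z-.058)<.008)];print("turntable",(q.min(0)+q.max(0))/2,q.mean(0),np.median(q[:,2]))
c=cv2.minEnclosingCircle(q[:,:2].astype(np.float32));print(c)
m=np.zeros((400,640),bool);m[130:240,398:478]=1
q=P[m&(z>.012)&(z<.06)];r=cv2.minAreaRect(q[:,:2].astype(np.float32));print("board",r,np.median(q[:,2]))
q=P[m&(z>.034)&(z<.06)];print("stone",cv2.minAreaRect(q[:,:2].astype(np.float32)),q[:,2].max())
m=np.zeros((400,640),bool);m[165:250,160:280]=1
q=P[m&(z>.02)&(z<.045)];print("tray",cv2.minAreaRect(q[:,:2].astype(np.float32)))
```

```text
table z -0.0014880464849670316
px [0.46978667 0.33300092 0.09891708]
top 351 zmax 0.11010281553902601 topmean [0.47514931 0.34510333 0.10155927]
  shaft [0.47649614 0.34794253] 59
scene 667 zmax 0.11056550606565207 topmean [0.48201641 0.35099571 0.1029235 ]
  shaft [0.47711018 0.35061018] 159
px [0.45651097 0.22296382 0.09892831]
top 331 zmax 0.11148925272059373 topmean [0.46306571 0.23257435 0.10182053]
  shaft [0.46403942 0.23405189] 42
scene 598 zmax 0.11074238586946672 topmean [0.46925573 0.23878648 0.10284041]
  shaft [0.46444713 0.23683043] 155
turntable [ 0.45956561 -0.03481738  0.05762272] [ 0.45839865 -0.03504678  0.05770538] 0.05769476820063546
((0.45960068702697754, -0.03507278487086296), 0.09004464745521545)
board ((0.546282947063446, -0.28053879737854004), (0.1512521207332611, 0.2412055879831314), 85.59898376464844) 0.022023327015509686
stone ((0.6328815221786499, -0.2783818542957306), (0.10145454108715057, 0.037378035485744476), 85.17008972167969) 0.0491053826461203
tray ((0.4730444550514221, 0.29438257217407227), (0.25139686465263367, 0.15043093264102936), 78.90144348144531)
```

>>> {"name": "play_rows", "arguments": {"rows": [[[0,0,-7.1],[0,0,0],0],[[0,0,-7.1],[0,0,0],0],[[0,0,-7.1],[0,0,0],0],[[0,0,0],[-27.7,-25.8,0],0],[[0,0,0],[-27.7,-25.8,0],0],[[0,0,0],[-27.7,-25.8,0],0],[[0,0,0],[-27.7,-25.8,0],0],[[0,0,0],[-27.7,-25.8,0],0],[[0,0,0],[-27.7,-25.8,0],0],[[0,0,0],[-27.7,-25.8,0],0],[[0,0,0],[-27.7,-25.8,0],0],[[0,0,0],[-27.7,-25.8,0],0]], "grip_force": 40}}

```text
t: 1.1
tcp_pos: [0.4778, 0.3475, 0.2389]
tool_rot: [0.001, 1.0, -0.0, -0.0]
force: [0.1, 0.6, -0.2]
finger_gap: 0.999
gripper_force: 0.0
```

>>> {"name": "play_rows", "arguments": {"rows": [[[0,0,0],[0,0,0],0],[[0,0,0],[0,0,0],0]]}}

```text
t: 1.27
tcp_pos: [0.4784, 0.3474, 0.2388]
tool_rot: [0.003, 1.0, -0.0, -0.0]
force: [0.0, 0.6, -0.0]
finger_gap: 1.0
gripper_force: 0.0
```

```bash
cat >> h.py <<'E'
def wcloud():
    c=get_calibration("wrist"); p,d=snapshot("wrist")
    f=200/np.tan(np.radians(c["vfov"]/2))
    v,u=np.mgrid[:400,:640]; x=u-c["cx"]; y=v-c["cy"]; r=np.hypot(x,y)+1e-9; t=np.tan(r/f)
    P=np.stack([x/r*t*d,y/r*t*d,d],-1)@rot(c).T+np.array(c["xyz"]); P[d==0]=np.nan
    return p,P
def axes():
    s=sense(); M=R.from_quat(s["tool_rot"]).as_matrix(); print("t",s["t"],"tcp",s["tcp_pos"].round(4),"\n",M.round(4),"\nF",s["force"].round(2),"gap",s["finger_gap"],"gf",s["gripper_force"]); return s,M
E
python3 - <<'E'
from h import *
from scipy.optimize import least_squares
axes(); p,P=wcloud(); cv2.imwrite("pics/w1.png",p[:,:,::-1]); D=P.reshape(-1,3); D=D[~np.isnan(D[:,0])]
for p0 in((.477,.349),(.464,.2355)):
    q=D[(np.hypot(D[:,0]-p0[0],D[:,1]-p0[1])<.05)&(D[:,2]>.045)&(D[:,2]<.13)]
    t=q[q[:,2]>q[:,2].max()-.004]; print(len(q),"top",t.mean(0),cv2.minEnclosingCircle(t[:,:2].astype(np.float32)))
    q=q[q[:,2]<.08]
    if len(q)>20: print(least_squares(lambda c:np.hypot(q[:,0]-c[0],q[:,1]-c[1])-.024,p0,loss="soft_l1",f_scale=.002).x,len(q))
E
```

```text
t 1.2667 tcp [0.4784 0.3474 0.2388] 
 [[-1.0e+00  6.4e-03 -8.0e-04]
 [ 6.4e-03  1.0e+00 -2.0e-04]
 [ 8.0e-04 -2.0e-04 -1.0e+00]] 
F [ 0.04  0.6  -0.05] gap 1.0002840884633248 gf 0.0
2071 top [0.47673694 0.34957558 0.10698465] ((0.4771898090839386, 0.34940168261528015), 0.013616854324936867)
[0.47752131 0.34942517] 233
2075 top [0.46413281 0.23664321 0.1070235 ] ((0.4644525647163391, 0.236137256026268), 0.013374836184084415)
[0.4648096  0.23554038] 423
```

>>> {"name": "play_rows", "arguments": {"rows": [[[0,0,0],[1.2,2,20],0],[[0,0,0],[0,0,25],0],[[0,0,0],[0,0,25],0],[[0,0,0],[0,0,25],0],[[0,0,0],[0,0,25],0],[[0,0,0],[0,0,25],0],[[0,0,0],[0,0,20],0],[[0,0,0],[0,0,15],0],[[0,0,0],[0,0,8],0],[[0,0,0],[0,0,0],0],[[0,0,0],[0,0,0],0]], "grip_force": 60}}

```text
t: 2.23
tcp_pos: [0.475, 0.352, 0.0513]
tool_rot: [0.0, 1.0, -0.0, -0.0]
force: [-0.3, -0.4, -0.4]
finger_gap: 0.999
gripper_force: 0.0
```

>>> {"name": "play_rows", "arguments": {"rows": [[[0,0,0],[0,0,0],1],[[0,0,0],[0,0,0],1],[[0,0,0],[0,0,0],1],[[0,0,0],[0,0,0],1],[[0,0,0],[0,0,0],1],[[0,0,0],[0,0,0],1],[[0,0,0],[0,0,0],1],[[0,0,0],[0,0,0],1]]}}

```text
t: 2.9
tcp_pos: [0.4766, 0.3514, 0.0527]
tool_rot: [0.001, 1.0, 0.001, 0.001]
force: [-1.1, -0.5, 5.6]
finger_gap: 0.551
gripper_force: 62.3
```

>>> {"name": "play_rows", "arguments": {"rows": [[[0,0,0],[0,0,-4],1],[[0,0,0],[0,0,-8],1],[[0,0,0],[0,0,-12],1],[[0,0,0],[0,0,-12],1],[[0,0,0],[0,0,-12],1],[[0,0,0],[0,0,-8],1],[[0,0,0],[0,0,-4],1],[[0,0,0],[0,0,0],1],[[0,0,0],[0,0,0],1],[[0,0,0],[0,0,0],1],[[0,0,0],[0,0,0],1],[[0,0,0],[0,0,0],1]]}}

```text
t: 3.9
tcp_pos: [0.4754, 0.3509, 0.1106]
tool_rot: [0.001, 1.0, -0.0, -0.001]
force: [0.4, -0.5, -3.0]
finger_gap: 0.552
gripper_force: 62.0
```

>>> {"name": "play_rows", "arguments": {"rows": [[[0,0,0],[0,0,0],1],[[0,0,0],[0,0,0],1],[[0,0,0],[0,0,0],1],[[0,0,0],[0,0,0],1]]}}

```text
t: 4.23
tcp_pos: [0.4758, 0.3511, 0.1112]
tool_rot: [0.001, 1.0, -0.0, -0.0]
force: [0.0, -1.0, -3.0]
finger_gap: 0.551
gripper_force: 62.0
```

Run:
```python
from h import *
for i in range(4):
    s=sense(); print(s["t"],s["force"].round(2),s["ft_torque"].round(3),s["tau"].round(2)); 
    if i<3: snapshot("top")
axes(); p,P=cloud("scene"); cv2.imwrite("pics/s2.png",cv2.resize(p[150:400,250:640],None,fx=2,fy=2)[:,:,::-1])
```

```text
4.2333 [ 0.01 -1.   -3.04] [ 0.034 -0.023 -0.007] [ -0.   -45.82 -13.07  -0.     0.     0.  ]
4.2833 [-0.01  0.31 -2.54] [-0.022  0.003  0.017] [ -0.   -45.82 -13.07  -0.    -0.     0.  ]
4.3333 [ 0.21 -0.45 -2.33] [-0.003 -0.02  -0.008] [ -0.   -45.83 -13.08  -0.    -0.    -0.  ]
4.3833 [ 0.87 -0.31 -3.07] [-0.02   0.068 -0.018] [ -0.   -45.83 -13.08  -0.    -0.     0.  ]
t 4.3833 tcp [0.4758 0.3511 0.1113] 
 [[-1.      0.0021 -0.    ]
 [ 0.0021  1.      0.    ]
 [ 0.      0.     -1.    ]] 
F [ 0.87 -0.31 -3.07] gap 0.552430814565254 gf 61.953697968274355
```

View pics/s2.png

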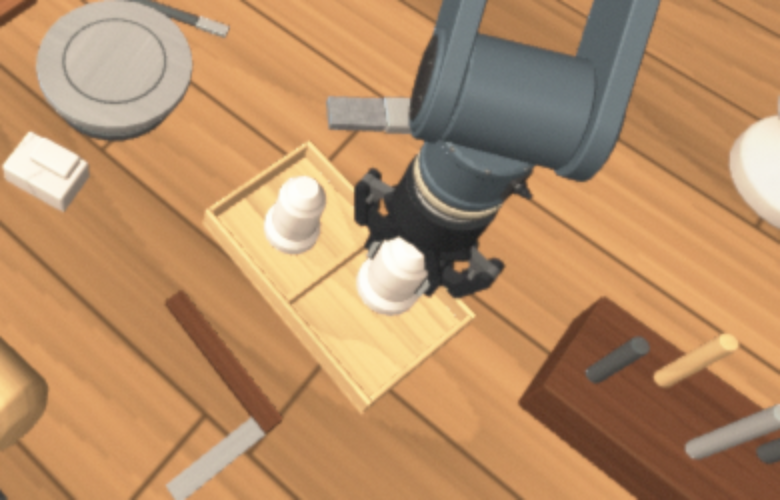

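Picture: the blank is held upright above the left compartment at crop pixel (392,275), and the other one still stands at (297,215). The first blank weighs about 2.75 N, or 0.28 kg. That makes it probably the lighter one, but I set it back and weigh the other before deciding.

>>> {"name": "play_rows", "arguments": {"rows": [[[0,0,0],[0,0,6],1],[[0,0,0],[0,0,12],1],[[0,0,0],[0,0,14],1],[[0,0,0],[0,0,12],1],[[0,0,0],[0,0,8],1],[[0,0,0],[0,0,4],1],[[0,0,0],[0,0,2],1],[[0,0,0],[0,0,1],1],[[0,0,0],[0,0,0.5],1],[[0,0,0],[0,0,0],1],[[0,0,0],[0,0,0],1]]}}

```text
t: 5.35
tcp_pos: [0.4748, 0.3506, 0.0529]
tool_rot: [0.001, 1.0, -0.001, -0.001]
force: [-3.7, -2.0, 5.1]
finger_gap: 0.553
gripper_force: 62.6
```

>>> {"name": "play_rows", "arguments": {"rows": [[[0,0,0],[0,0,0],0.3],[[0,0,0],[0,0,0],0],[[0,0,0],[0,0,0],0],[[0,0,0],[0,0,0],0],[[0,0,0],[0,0,0],0],[[0,0,0],[0,0,0],0],[[0,0,0],[0,0,0],0]]}}

```text
t: 5.93
tcp_pos: [0.4759, 0.3512, 0.0517]
tool_rot: [0.001, 1.0, 0.0, 0.0]
force: [0.1, -1.0, -0.2]
finger_gap: 0.997
gripper_force: 0.0
```

>>> {"name": "play_rows", "arguments": {"rows": [[[0,0,0],[0,0,-10],0],[[0,0,0],[0,0,-20],0],[[0,0,0],[0,0,-25],0],[[0,0,0],[0,0,-25],0],[[0,0,0],[0,0,-25],0],[[0,0,0],[0,0,-25],0],[[0,0,0],[0,0,-20],0],[[0,0,0],[3,-36,0],0],[[0,0,0],[4,-40,0],0],[[0,0,0],[4,-38,0],0],[[0,0,0],[0,0,0],0],[[0,0,0],[0,0,0],0]]}}

```text
t: 6.93
tcp_pos: [0.4645, 0.2356, 0.2026]
tool_rot: [0.003, 1.0, 0.0, 0.0]
force: [1.0, -0.2, 0.4]
finger_gap: 1.002
gripper_force: 0.0
```

```bash
cat > m.py <<'E'
from h import *
from scipy.optimize import least_squares
axes(); p,P=wcloud(); D=P.reshape(-1,3); D=D[~np.isnan(D[:,0])]
for p0 in((.477,.349),(.464,.2355)):
    q=D[(np.hypot(D[:,0]-p0[0],D[:,1]-p0[1])<.05)&(D[:,2]>.045)&(D[:,2]<.13)]
    t=q[q[:,2]>q[:,2].max()-.004]; print(len(q),"top",t.mean(0).round(4),cv2.minEnclosingCircle(t[:,:2].astype(np.float32)))
    q=q[q[:,2]<.08]
    if len(q)>20: print(least_squares(lambda c:np.hypot(q[:,0]-c[0],q[:,1]-c[1])-.024,p0,loss="soft_l1",f_scale=.002).x,len(q))
E
python3 m.py
```

```text
t 6.9333 tcp [0.4645 0.2356 0.2026] 
 [[-1.0e+00  5.6e-03  3.0e-04]
 [ 5.6e-03  1.0e+00  3.0e-04]
 [-3.0e-04  3.0e-04 -1.0e+00]] 
F [ 0.97 -0.17  0.36] gap 1.002025505903975 gf 0.0
2553 top [0.4749 0.3493 0.1068] ((0.4749945104122162, 0.35015833377838135), 0.013607154600322247)
[0.47598204 0.35055699] 642
2653 top [0.4638 0.2359 0.1068] ((0.464670330286026, 0.2363702952861786), 0.01391458697617054)
[0.4649375  0.23578959] 328
```

Well aligned over the second blank, and the first stands back in place.

>>> {"name": "play_rows", "arguments": {"rows": [[[0,0,0],[0,0,20],0],[[0,0,0],[0,0,25],0],[[0,0,0],[0,0,25],0],[[0,0,0],[0,0,25],0],[[0,0,0],[0,0,25],0],[[0,0,0],[0,0,15],0],[[0,0,0],[0,0,10],0],[[0,0,0],[0,0,5],0],[[0,0,0],[0,0,0],0],[[0,0,0],[0,0,0],0]]}}

```text
t: 7.82
tcp_pos: [0.4651, 0.2378, 0.0522]
tool_rot: [0.001, 1.0, 0.0, 0.001]
force: [-0.9, -0.0, -0.3]
finger_gap: 0.999
gripper_force: 0.0
```

>>> {"name": "play_rows", "arguments": {"rows": [[[0,0,0],[0,0,0],1],[[0,0,0],[0,0,0],1],[[0,0,0],[0,0,0],1],[[0,0,0],[0,0,0],1],[[0,0,0],[0,0,0],1],[[0,0,0],[0,0,0],1],[[0,0,0],[0,0,0],1],[[0,0,0],[0,0,0],1]]}}

```text
t: 8.48
tcp_pos: [0.4651, 0.237, 0.053]
tool_rot: [0.001, 1.0, 0.0, 0.001]
force: [0.2, -0.6, 6.6]
finger_gap: 0.554
gripper_force: 61.7
```

>>> {"name": "play_rows", "arguments": {"rows": [[[0,0,0],[0,0,-4],1],[[0,0,0],[0,0,-8],1],[[0,0,0],[0,0,-12],1],[[0,0,0],[0,0,-12],1],[[0,0,0],[0,0,-12],1],[[0,0,0],[0,0,-8],1],[[0,0,0],[0,0,-4],1],[[0,0,0],[0,0,0],1],[[0,0,0],[0,0,0],1],[[0,0,0],[0,0,0],1],[[0,0,0],[0,0,0],1],[[0,0,0],[0,0,0],1]]}}

```text
t: 9.48
tcp_pos: [0.4642, 0.237, 0.1112]
tool_rot: [0.001, 1.0, -0.0, -0.001]
force: [0.3, -0.5, -4.9]
finger_gap: 0.556
gripper_force: 62.5
```

Run:
```python
from h import *
for i in range(5):
    snapshot("top"); s=sense(); print(s["t"],s["force"].round(2))
axes()
```

```text
9.5333 [ 0.29 -0.22 -4.81]
9.5833 [ 0.72 -0.23 -4.06]
9.6333 [-0.16  0.55 -4.76]
9.6833 [-0.03  0.65 -4.64]
9.7333 [ 0.46 -0.02 -4.37]
t 9.7333 tcp [0.4645 0.2371 0.1116] 
 [[-1.0e+00  2.1e-03 -4.0e-04]
 [ 2.1e-03  1.0e+00 -1.0e-04]
 [ 4.0e-04 -1.0e-04 -1.0e+00]] 
F [ 0.46 -0.02 -4.37] gap 0.5535671739821493 gf 62.48122236225754
```

The second blank weighs about 4.6 N (0.47 kg), so it is the heavier. I put it back and fetch the lighter one.

>>> {"name": "play_rows", "arguments": {"rows": [[[0,0,0],[0,0,6],1],[[0,0,0],[0,0,12],1],[[0,0,0],[0,0,14],1],[[0,0,0],[0,0,12],1],[[0,0,0],[0,0,8],1],[[0,0,0],[0,0,4],1],[[0,0,0],[0,0,2],1],[[0,0,0],[0,0,1],1],[[0,0,0],[0,0,0.5],1],[[0,0,0],[0,0,0],1],[[0,0,0],[0,0,0],1]]}}

```text
t: 10.65
tcp_pos: [0.4642, 0.2371, 0.053]
tool_rot: [0.001, 1.0, -0.0, -0.0]
force: [-3.5, -1.8, 3.4]
finger_gap: 0.551
gripper_force: 62.9
```

>>> {"name": "play_rows", "arguments": {"rows": [[[0,0,0],[0,0,0],0.3],[[0,0,0],[0,0,0],0],[[0,0,0],[0,0,0],0],[[0,0,0],[0,0,0],0],[[0,0,0],[0,0,0],0],[[0,0,0],[0,0,0],0],[[0,0,0],[0,0,0],0]]}}

```text
t: 11.23
tcp_pos: [0.4647, 0.2372, 0.0523]
tool_rot: [0.001, 1.0, 0.0, 0.0]
force: [1.0, 0.0, -0.6]
finger_gap: 1.0
gripper_force: 0.0
```

>>> {"name": "play_rows", "arguments": {"rows": [[[0,0,0],[0,0,-10],0],[[0,0,0],[0,0,-20],0],[[0,0,0],[0,0,-25],0],[[0,0,0],[0,0,-25],0],[[0,0,0],[0,0,-25],0],[[0,0,0],[0,0,-25],0],[[0,0,0],[0,0,-20],0],[[0,0,0],[-3,36,0],0],[[0,0,0],[-4,40,0],0],[[0,0,0],[-4,38,0],0],[[0,0,0],[0,0,0],0],[[0,0,0],[0,0,0],0]]}}

```text
t: 12.23
tcp_pos: [0.4755, 0.3528, 0.2028]
tool_rot: [-0.001, 1.0, 0.0, 0.0]
force: [-0.5, -0.5, -0.0]
finger_gap: 1.004
gripper_force: 0.0
```

```bash
python3 m.py
```

```text
t 12.2333 tcp [0.4755 0.3528 0.2028] 
 [[-1.0e+00 -1.4e-03  1.0e-03]
 [-1.4e-03  1.0e+00  2.0e-04]
 [-1.0e-03  2.0e-04 -1.0e+00]] 
F [-0.47 -0.46 -0.01] gap 1.0039339333916735 gf 0.0
2663 top [0.475  0.3504 0.1069] ((0.4755784571170807, 0.3502167761325836), 0.013876538723707199)
[0.47600957 0.35042406] 339
2612 top [0.4633 0.238  0.1071] ((0.46354880928993225, 0.23748989403247833), 0.013554150238633156)
[0.46407428 0.23668958] 604
```

>>> {"name": "play_rows", "arguments": {"rows": [[[0,0,0],[-0.5,-2,20],0],[[0,0,0],[0,0,25],0],[[0,0,0],[0,0,25],0],[[0,0,0],[0,0,25],0],[[0,0,0],[0,0,25],0],[[0,0,0],[0,0,15],0],[[0,0,0],[0,0,10],0],[[0,0,0],[0,0,5],0],[[0,0,0],[0,0,0],0],[[0,0,0],[0,0,0],0]]}}

```text
t: 13.12
tcp_pos: [0.4768, 0.3489, 0.053]
tool_rot: [0.001, 1.0, 0.0, 0.0]
force: [-0.4, 0.1, -0.0]
finger_gap: 1.001
gripper_force: 0.0
```

>>> {"name": "play_rows", "arguments": {"rows": [[[0,0,0],[0,0,0],1],[[0,0,0],[0,0,0],1],[[0,0,0],[0,0,0],1],[[0,0,0],[0,0,0],1],[[0,0,0],[0,0,0],1],[[0,0,0],[0,0,0],1],[[0,0,0],[0,0,0],1],[[0,0,0],[0,0,0],1]]}}

```text
t: 13.78
tcp_pos: [0.477, 0.3496, 0.0536]
tool_rot: [0.001, 1.0, 0.0, 0.001]
force: [-0.3, 0.6, 6.6]
finger_gap: 0.557
gripper_force: 62.4
```

>>> {"name": "play_rows", "arguments": {"rows": [[[0,0,0],[0,0,-4],1],[[0,0,0],[0,0,-10],1],[[0,0,0],[0,0,-18],1],[[0,0,0],[0,0,-20],1],[[0,0,0],[0,0,-20],1],[[0,0,0],[0,0,-20],1],[[0,0,0],[0,0,-20],1],[[0,0,0],[0,0,-20],1],[[0,0,0],[0,0,-18],1],[[0,0,0],[0,0,-15],1],[[0,0,0],[0,0,-5],1],[[0,0,0],[0,0,0],1]]}}

```text
t: 14.78
tcp_pos: [0.4767, 0.3494, 0.2239]
tool_rot: [0.001, 1.0, 0.001, 0.001]
force: [0.7, -0.6, -3.2]
finger_gap: 0.556
gripper_force: 62.2
```

>>> {"name": "play_rows", "arguments": {"rows": [[[0,0,0],[-1,-8,0],1],[[0,0,0],[-2,-16,0],1],[[0,0,0],[-2,-24,0],1],[[0,0,0],[-2,-30,0],1],[[0,0,0],[-2,-30,0],1],[[0,0,0],[-2,-30,0],1],[[0,0,0],[-2,-30,0],1],[[0,0,0],[-2,-30,0],1],[[0,0,0],[-2,-30,0],1],[[0,0,0],[-2,-30,0],1],[[0,0,0],[-2,-30,0],1],[[0,0,0],[-2,-30,0],1]]}}

```text
t: 15.78
tcp_pos: [0.4971, 0.0293, 0.2209]
tool_rot: [0.001, 1.0, 0.0, -0.002]
force: [0.5, -0.3, -2.6]
finger_gap: 0.555
gripper_force: 62.2
```

>>> {"name": "play_rows", "arguments": {"rows": [[[0,0,0],[-2,-30,0],1],[[0,0,0],[-2,-30,0],1],[[0,0,0],[-2,-30,0],1],[[0,0,0],[-2,-30,0],1],[[0,0,0],[-2,-30,0],1],[[0,0,0],[-2,-30,0],1],[[0,0,0],[-2,-30,0],1],[[0,0,0],[-2,-30,0],1],[[0,0,0],[-1,-24,0],1],[[0,0,0],[0,-16,0],1],[[0,0,0],[0,-8,0],1],[[0,0,0],[0,0,0],1]]}}

```text
t: 16.78
tcp_pos: [0.5143, -0.2582, 0.2213]
tool_rot: [0.002, 1.0, 0.0, -0.001]
force: [-1.1, 0.5, -2.5]
finger_gap: 0.551
gripper_force: 62.3
```

Run:
```python
from h import *
axes(); p,P=cloud("top"); cv2.imwrite("pics/t3.png",cv2.resize(p[100:290,330:550],None,fx=3,fy=3)[:,:,::-1])
```

```text
t 16.7833 tcp [ 0.5143 -0.2582  0.2213] 
 [[-1.0e+00  4.2e-03 -1.5e-03]
 [ 4.2e-03  1.0e+00  9.0e-04]
 [ 1.5e-03  9.0e-04 -1.0e+00]] 
F [-1.06  0.51 -2.54] gap 0.5509222321302747 gf 62.265932355076075
```

>>> {"name": "play_rows", "arguments": {"rows": [[[0,0,0],[-1,-12,10],1],[[0,0,0],[-1,-10,15],1],[[0,0,0],[0,0,20],1],[[0,0,0],[0,0,20],1],[[0,0,0],[0,0,20],1],[[0,0,0],[0,0,20],1],[[0,0,0],[0,0,18],1],[[0,0,0],[0,0,12],1],[[0,0,0],[0,0,8],1],[[0,0,0],[0,0,4],1],[[0,0,0],[0,0,0],1],[[0,0,0],[0,0,0],1]]}}

```text
t: 17.83
tcp_pos: [0.5175, -0.2791, 0.0758]
tool_rot: [0.001, 1.0, -0.0, 0.0]
force: [0.9, -0.4, -2.5]
finger_gap: 0.557
gripper_force: 62.4
```

>>> {"name": "play_rows", "arguments": {"rows": [[[0,0,0],[0,0,1.5],1],[[0,0,0],[0,0,1],1],[[0,0,0],[0,0,0],1],[[0,0,0],[0,0,0],1],[[0,0,0],[0,0,0],1]]}}

```text
t: 18.25
tcp_pos: [0.5171, -0.2791, 0.0732]
tool_rot: [0.001, 1.0, -0.0, 0.0]
force: [-0.5, -0.2, -1.9]
finger_gap: 0.554
gripper_force: 62.4
```

Run:
```python
from h import *
axes(); p,P=cloud("scene"); cv2.imwrite("pics/s4.png",cv2.resize(p[40:240,80:360],None,fx=2.8,fy=2.8)[:,:,::-1])
```

```text
t 18.25 tcp [ 0.5171 -0.2791  0.0732] 
 [[-1.0e+00  2.2e-03  5.0e-04]
 [ 2.2e-03  1.0e+00 -4.0e-04]
 [-5.0e-04 -4.0e-04 -1.0e+00]] 
F [-0.52 -0.2  -1.92] gap 0.5544389055934151 gf 62.35737243667245
```

View pics/s4.png

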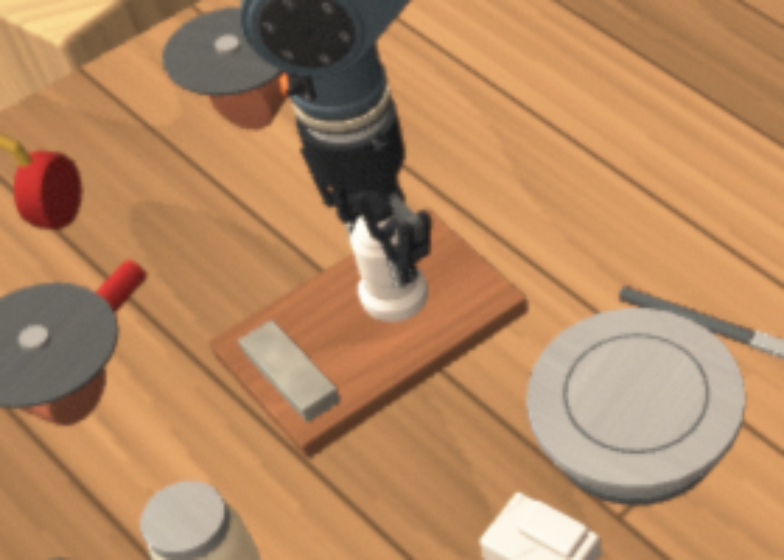

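The blank, with its foot at (392,292), is just above the free middle of the board and clear of the stone at (288,368). I lower it until it touches.

>>> {"name": "play_rows", "arguments": {"rows": [[[0,0,0],[0,0,1],1],[[0,0,0],[0,0,1],1],[[0,0,0],[0,0,0],1],[[0,0,0],[0,0,0],1]]}}

```text
t: 18.63
tcp_pos: [0.5169, -0.2789, 0.0706]
tool_rot: [0.001, 1.0, 0.0, -0.0]
force: [-0.2, 0.1, -2.9]
finger_gap: 0.55
gripper_force: 62.4
```

>>> {"name": "play_rows", "arguments": {"rows": [[[0,0,0],[0,0,1],1],[[0,0,0],[0,0,1],1],[[0,0,0],[0,0,0],1],[[0,0,0],[0,0,0],1]]}}

```text
t: 18.97
tcp_pos: [0.5171, -0.279, 0.0696]
tool_rot: [0.001, 1.0, -0.0, 0.0]
force: [-2.1, 1.1, 5.0]
finger_gap: 0.557
gripper_force: 62.9
```

Contact: it now presses on the board at +5 N. Release and rise.

>>> {"name": "play_rows", "arguments": {"rows": [[[0,0,0],[0,0,0],0.3],[[0,0,0],[0,0,0],0],[[0,0,0],[0,0,0],0],[[0,0,0],[0,0,0],0],[[0,0,0],[0,0,0],0],[[0,0,0],[0,0,0],0],[[0,0,0],[0,0,0],0]]}}

```text
t: 19.55
tcp_pos: [0.517, -0.279, 0.0687]
tool_rot: [0.001, 1.0, 0.0, -0.0]
force: [-0.9, 0.0, -0.1]
finger_gap: 0.998
gripper_force: 0.0
```

>>> {"name": "play_rows", "arguments": {"rows": [[[0,0,0],[0,0,-10],0],[[0,0,0],[0,0,-20],0],[[0,0,0],[0,0,-25],0],[[0,0,0],[0,0,-25],0],[[0,0,0],[0,0,-25],0],[[0,0,0],[0,0,-25],0],[[0,0,0],[0,0,-20],0],[[0,0,0],[2,12,0],0],[[0,0,0],[3,25,0],0],[[0,0,0],[3,30,0],0],[[0,0,0],[3,30,0],0],[[0,0,0],[3,30,0],0]]}}

```text
t: 20.55
tcp_pos: [0.5021, -0.15, 0.2185]
tool_rot: [0.001, 1.0, 0.0, -0.001]
force: [1.8, 0.1, 1.0]
finger_gap: 1.003
gripper_force: 0.0
```

>>> {"name": "play_rows", "arguments": {"rows": [[[0,0,0],[3,30,0],0],[[0,0,0],[3,30,0],0],[[0,0,0],[3,30,0],0],[[0,0,0],[3,30,0],0],[[0,0,0],[3,30,0],0],[[0,0,0],[3,30,0],0],[[0,0,0],[3,30,0],0],[[0,0,0],[3,30,0],0],[[0,0,0],[3,30,0],0],[[0,0,0],[3,30,0],0],[[0,0,0],[3,30,0],0],[[0,0,0],[3,30,0],0]]}}

```text
t: 21.55
tcp_pos: [0.4665, 0.2098, 0.2185]
tool_rot: [0.001, 1.0, -0.0, -0.001]
force: [0.9, -0.9, -1.0]
finger_gap: 1.003
gripper_force: 0.0
```

>>> {"name": "play_rows", "arguments": {"rows": [[[0,0,0],[2,20,0],0],[[0,0,0],[0,10,0],0],[[0,0,0],[0,0,0],0],[[0,0,0],[0,0,0],0]]}}

```text
t: 21.88
tcp_pos: [0.4655, 0.238, 0.2185]
tool_rot: [0.0, 1.0, -0.0, -0.0]
force: [-0.7, -1.1, 0.1]
finger_gap: 1.005
gripper_force: 0.0
```

```bash
python3 m.py
python3 - <<'E'
from h import *
p,P=cloud("scene"); cv2.imwrite("pics/s5.png",p[:,:,::-1])
E
```

```text
t 21.8833 tcp [0.4655 0.238  0.2185] 
 [[-1.e+00  8.e-04 -7.e-04]
 [ 8.e-04  1.e+00 -8.e-04]
 [ 7.e-04 -8.e-04 -1.e+00]] 
F [-0.75 -1.09  0.13] gap 1.00499160299232 gf 0.0Traceback (most recent call last):
  File "m.py", line 6, in <module>
    t=q[q[:,2]>q[:,2].max()-.004]; print(len(q),"top",t.mean(0).round(4),cv2.minEnclosingCircle(t[:,:2].astype(np.float32)))
               ~~~~~~~~~~^^
    return umr_maximum(a, axis, None, out, keepdims, initial, where)
ValueError: zero-size array to reduction operation maximum which has no identity
```

View pics/s5.png

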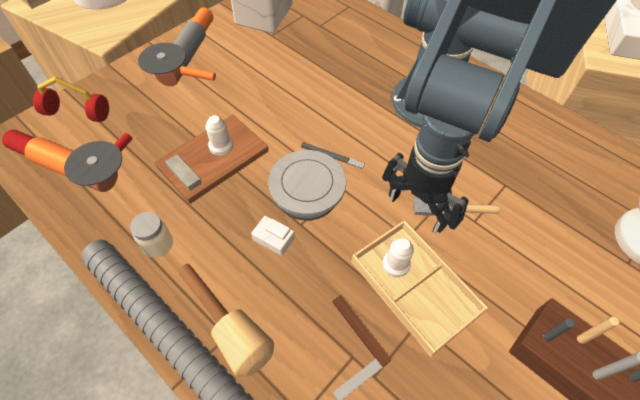

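The lighter blank stands on the board at (219,135), and the heavier one is in the tray at (398,257). Now I grasp the heavier one.

>>> {"name": "play_rows", "arguments": {"rows": [[[0,0,0],[1,-1,21],0],[[0,0,0],[0,0,30],0],[[0,0,0],[0,0,30],0],[[0,0,0],[0,0,30],0],[[0,0,0],[0,0,25],0],[[0,0,0],[0,0,15],0],[[0,0,0],[0,0,10],0],[[0,0,0],[0,0,5],0],[[0,0,0],[0,0,0],0],[[0,0,0],[0,0,0],0]]}}

```text
t: 22.82
tcp_pos: [0.4658, 0.2368, 0.0534]
tool_rot: [0.001, 1.0, 0.0, 0.001]
force: [1.0, -0.4, -0.1]
finger_gap: 1.008
gripper_force: 0.0
```

>>> {"name": "play_rows", "arguments": {"rows": [[[0,0,0],[0,0,0],1],[[0,0,0],[0,0,0],1],[[0,0,0],[0,0,0],1],[[0,0,0],[0,0,0],1],[[0,0,0],[0,0,0],1],[[0,0,0],[0,0,0],1],[[0,0,0],[0,0,0],1],[[0,0,0],[0,0,0],1]]}}

```text
t: 23.48
tcp_pos: [0.4656, 0.2372, 0.0539]
tool_rot: [0.001, 1.0, 0.0, 0.001]
force: [-0.5, -0.7, 6.3]
finger_gap: 0.553
gripper_force: 61.3
```

>>> {"name": "play_rows", "arguments": {"rows": [[[0,0,0],[0,0,-4],1],[[0,0,0],[0,0,-10],1],[[0,0,0],[0,0,-18],1],[[0,0,0],[0,0,-20],1],[[0,0,0],[0,0,-20],1],[[0,0,0],[0,0,-20],1],[[0,0,0],[0,0,-20],1],[[0,0,0],[0,0,-20],1],[[0,0,0],[0,0,-12],1],[[0,0,0],[0,0,-6],1],[[0,0,0],[0,0,-2],1],[[0,0,0],[0,0,0],1]]}}

```text
t: 24.48
tcp_pos: [0.4645, 0.2371, 0.2048]
tool_rot: [0.001, 1.0, -0.0, -0.0]
force: [-0.3, 0.1, -5.6]
finger_gap: 0.556
gripper_force: 62.8
```

>>> {"name": "play_rows", "arguments": {"rows": [[[0,0,0],[0,-8,0],1],[[0,0,0],[0,-16,0],1],[[0,0,0],[0.5,-24,0],1],[[0,0,0],[0.5,-30,0],1],[[0,0,0],[0.5,-30,0],1],[[0,0,0],[0.5,-30,0],1],[[0,0,0],[0.5,-30,0],1],[[0,0,0],[0.5,-30,0],1],[[0,0,0],[0.5,-30,0],1],[[0,0,0],[0.5,-20,0],1],[[0,0,0],[0.5,-12,0],1],[[0,0,0],[0,-8,0],1]]}}

```text
t: 25.48
tcp_pos: [0.4591, -0.0327, 0.2038]
tool_rot: [0.002, 1.0, 0.0, -0.001]
force: [-0.8, 0.2, -4.7]
finger_gap: 0.557
gripper_force: 63.4
```

>>> {"name": "play_rows", "arguments": {"rows": [[[0,0,0],[0,-4,0],1],[[0,0,0],[0,0,0],1],[[0,0,0],[0,0,0],1]]}}

```text
t: 25.73
tcp_pos: [0.4596, -0.0344, 0.2044]
tool_rot: [0.001, 1.0, 0.0, -0.001]
force: [0.9, 0.3, -5.3]
finger_gap: 0.55
gripper_force: 63.4
```

Run:
```python
from h import *
axes()
for n in ("scene","top"):
    p,P=cloud(n); 
    if n=="scene": cv2.imwrite("pics/s6.png",p[:,:,::-1])
    D=P.reshape(-1,3); d=np.hypot(D[:,0]-.4596,D[:,1]+.035)
    q=D[(d<.06)&(D[:,2]>.13)&(D[:,2]<.18)]; print(n,len(q),q.min(0) if len(q) else 0,q.max(0) if len(q) else 0)
```

```text
t 25.7333 tcp [ 0.4596 -0.0344  0.2044] 
 [[-1.0e+00  2.0e-03 -1.1e-03]
 [ 2.0e-03  1.0e+00  7.0e-04]
 [ 1.1e-03  7.0e-04 -1.0e+00]] 
F [ 0.87  0.25 -5.28] gap 0.5504367358448122 gf 63.36893450003117
scene 270 [ 0.43536264 -0.05876419  0.15685986] [ 0.48790547 -0.00250401  0.17990719]
top 70 [ 0.4275738  -0.05723583  0.15862654] [ 0.44800367 -0.00857605  0.1798414 ]
```

View pics/s6.png

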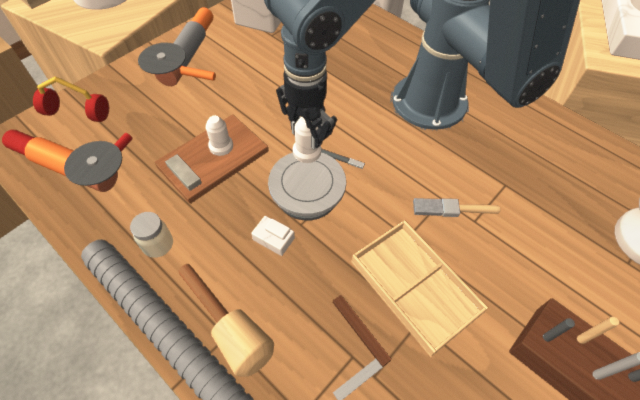

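The heavier blank is held upright over the turntable at (307,150) with its underside at about z = 0.157. The lighter one stands on the board at (219,135). I let the arm settle and hand in.

>>> {"name": "play_rows", "arguments": {"rows": [[[0,0,0],[0,0,0],1],[[0,0,0],[0,0,0],1],[[0,0,0],[0,0,0],1],[[0,0,0],[0,0,0],1],[[0,0,0],[0,0,0],1],[[0,0,0],[0,0,0],1]]}}

```text
t: 26.33
tcp_pos: [0.46, -0.0348, 0.2049]
tool_rot: [0.001, 1.0, -0.0, 0.0]
force: [-0.3, 0.4, -5.0]
finger_gap: 0.555
gripper_force: 63.4
```

```bash
python3 -c "
from h import *
axes(); print(sign_off())"
```

```text
t 26.3333 tcp [ 0.46   -0.0348  0.2049] 
 [[-1.0e+00  1.9e-03  1.0e-04]
 [ 1.9e-03  1.0e+00 -0.0e+00]
 [-1.0e-04 -0.0e+00 -1.0e+00]] 
F [-0.28  0.39 -4.97] gap 0.554577925189676 gf 63.37147965095937
the job is handed in; nothing more can be done
None
```

The job is handed in at 26.3 s: the lighter blank (about 0.28 kg) stands on the free part of the board, and the heavier one (about 0.47 kg) is held upright over the middle of the turntable, its underside about 10 cm above the top.

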